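Lay out the coffee service from a stack of cups

TASK

Lay out the coffee service: take the stack of crockery apart and set each cup upright in the middle of the saucer of its own size (large on the largest, medium on the middle one, small on the smallest), and the little milk jug upright in the middle of the small wooden board. Set everything down gently rather than dropping it, let none of the crockery tip over, and leave the sugar shaker and the steel pitcher standing where they are.

Things in the scene. Friction and masses are not known exactly. Their poses are not given: they have to be found in the camera images.
- milk_jug_mid (a point): small white porcelain milk jug, 58 mm tall, widest 46 mm across from 17 to 37 mm above its underside, rim 40 mm across, wall 3.5 mm, foot 5 mm high, 31 mm across at its top and 4 mm less below; ear handle on its own +x side, out to 42 mm from the axis, pouring lip on the -x side; z up. Point on the axis, half-way up (29 mm above the underside). Top of the stack, foot loose, 5 mm deep in the small cup's rim. About 90 g
- cup_small_mid (a point): white porcelain small cup, 54 mm tall, widest 53 mm across from 16 to 35 mm above its underside, rim 45 mm across, wall 3.5 mm, foot 5 mm high, 38 mm across at its top and 4 mm less below; ear handle on its own +x side, out to 50 mm from the axis; z up. Point on the axis, half-way up (27 mm above the underside). Second from the top of the stack, foot loose, 5 mm deep in the medium cup's rim. About 100 g
- cup_medium_mid (a point): white porcelain medium cup, 58 mm tall, widest 61 mm across from 17 to 37 mm above its underside, rim 52 mm across, wall 3.5 mm, foot 5 mm high, 45 mm across at its top and 4 mm less below; ear handle on its own +x side, out to 54 mm from the axis; z up. Point on the axis, half-way up (29 mm above the underside). Third from the top of the stack, foot loose, 5 mm deep in the large cup's rim. About 130 g
- cup_large_mid (a point): white porcelain large cup, 66 mm tall, widest 68 mm across from 20 to 42 mm above its underside, rim 60 mm across, wall 3.5 mm, foot 5 mm high, 50 mm across at its top and 4 mm less below; ear handle on its own +x side, out to 57 mm from the axis; z up. Point on the axis, half-way up (33 mm above the underside). Bottom of the stack, on a fixed black rubber mat 4 mm thick, 115 mm square. About 170 g
- saucer_large: largest of three loose white porcelain saucers lying on the counter: 148 mm across, rim 15 mm high; its flat floor, 74 mm across, is 6 mm above the counter, with a fine grey line round the cup's seat in the middle. Origin at the centre of the underside, z up
- saucer_medium: middle-sized saucer of the same kind: 124 mm across, rim 15 mm high, flat floor 69 mm across and 6 mm above the counter. Origin at the centre of the underside, z up
- saucer_small: smallest saucer of the same kind: 100 mm across, rim 15 mm high, flat floor 62 mm across and 6 mm above the counter. Origin at the centre of the underside, z up
- jug_board: small square board of plain light wood lying loose on the counter, 90 x 90 mm, 10 mm thick, flat on top. Origin at the centre of the underside, z up
- sugar_shaker: bystander: glass sugar shaker with a steel cap, 50 mm across, 112 mm tall, loose, standing among the saucers. Origin at the centre of the underside, z up
- steel_pitcher: bystander: stainless steel milk-steaming pitcher, 80 mm across and 100 mm tall, with a handle, loose, standing to the left. Origin at the centre of the underside, z up

How it is judged:
At the end, for the whole second after the job is handed in: Each cup stands upright (within 0.1 rad) on the floor of its own size of saucer, within 12 mm of its centre, and the jug on the board within 15 mm of its centre, each at its standing height within 5 mm; saucers and board level, all released and at rest (horizontal distance between cup_large_mid and saucer_large below 0.012 m and z of cup_large_mid in the frame of saucer_large between 0.034 and 0.044 m and angle between each of cup_large_mid, saucer_large, cup_medium_mid, saucer_medium, cup_small_mid, saucer_small, milk_jug_mid, jug_board's own z axis and vertical below 0.1 rad and linear speed of each of cup_large, cup_medium, cup_small, milk_jug below 0.02 m/s and horizontal distance between cup_medium_mid and saucer_medium below 0.012 m and z of cup_medium_mid in the frame of saucer_medium between 0.03 and 0.04 m and horizontal distance between cup_small_mid and saucer_small below 0.012 m and z of cup_small_mid in the frame of saucer_small between 0.028 and 0.038 m and horizontal distance between milk_jug_mid and jug_board below 0.015 m and z of milk_jug_mid in the frame of jug_board between 0.034 and 0.044 m); the robot touches nothing.
It fails at once if a cup or the milk jug tips over (leans more than 0.8 rad) (angle between any of cup_large_mid, cup_medium_mid, cup_small_mid, milk_jug_mid's own z axis and vertical above 0.8 rad).
It fails at once if a cup or the milk jug is dropped: let go over its saucer or board with its foot more than 15 mm above it ((horizontal distance between cup_large_mid and saucer_large below 0.05 m and z of cup_large_mid in the frame of saucer_large above 0.054 m and contact force between the fingers and cup_large below 0.02 N) or (horizontal distance between cup_medium_mid and saucer_medium below 0.05 m and z of cup_medium_mid in the frame of saucer_medium above 0.05 m and contact force between the fingers and cup_medium below 0.02 N) or (horizontal distance between cup_small_mid and saucer_small below 0.05 m and z of cup_small_mid in the frame of saucer_small above 0.048 m and contact force between the fingers and cup_small below 0.02 N) or (horizontal distance between milk_jug_mid and jug_board below 0.05 m and z of milk_jug_mid in the frame of jug_board above 0.054 m and contact force between the fingers and milk_jug below 0.02 N)).
It fails at once if the sugar shaker or the steel pitcher is pushed more than 30 mm or tipped (distance of any of sugar_shaker, steel_pitcher from where it was at the start of the episode above 0.03 m or angle between any of sugar_shaker, steel_pitcher's own z axis and vertical above 0.35 rad).
It also fails if it takes over 131 s, if anything falls off the work surface, if the arm or the gripper's body presses on something with over 40 N, if the wrist force passes 120 N, or if a joint passes its speed limit or range.

ROBOT

A 6-joint arm with a two-finger parallel gripper is mounted at the origin on the work surface. World frame = base frame: x ahead of the robot, y to its left, z up, the work surface at z = 0. Lengths are in m, angles in rad, forces in N, time in s.
With the tool pointing down it reaches from about 0.35 to 0.975 m from the base axis. Payload 7.1 kg.
Tool frame: the origin (TCP) lies between the finger pads; the fingertips stand 17 mm ahead of it and the grasp point (between the pads) lies 2 mm behind it; z points along the fingers, y is the direction in which the jaws open and shut (so a half turn about z gives the same grasp; the last joint's range is limited). The gripper opens to 88 mm and grips with 3 to 60 N. Pads are 20 mm wide; open, the fingers measure 115 mm over their backs; the gripper's body (75 mm by 178 mm) begins 61 mm behind the grasp point.
Start: joints at [1.115, 0.423, 1.63, -0, 1.089, -0.019], TCP at [0.264, 0.566, 0.24] pointing down, gripper open.
Joint ranges: [-3, 3], [-0.9, 2.11], [0.09, 2.58], [-1.31, 4.45], [0.11, 2.69], [-2.54, 2.54]. Speed limits (rad/s): [2.39, 2.39, 3.01, 3.14, 3.14, 3.14].

INTERFACE

Orientations are given as a 3x3 rotation matrix whose columns are the frame's x, y, z axes.
In Python, from station import manip, get_image, camera_model, sign_off, look_for, cut_out gives the robot as it stands.
- The arm moves only by the shell command python3 -m handwheel 'ROWS' [FORCE]. ROWS is text: rows parted by semicolons, each of 5 numbers parted by spaces: the shift along the world's x, y, z in mm, then the turn about the world's z in degrees, then the finger opening in mm, from 0 to 87.8. A call has 1 to 20 rows; each row is the pose to reach, as a shift and turn from the pose measured when the call began; what a row does not reach only later rows make up. A row lasts 1/12 s, in which the tool goes at most 41.7 mm and 7.16 degrees, less where a joint would pass 70% of its speed; a pose out of reach is approached as far as the arm can. A call with a gripper value outside its range is refused whole. The fingers move at their own pace and stop on an object; FORCE is the grip in N (left out, the last holds). Time passes only in rows, so rows that repeat a pose let the fingers close. It gives the time, the measured TCP pose, the force and the opening at its end, in the units of the state.
- manip.observe(): the state, without advancing time (a new reading comes with each control period).
- get_image(name): name is "scene" or "top" or "wrist"; returns the picture (480x640x3 uint8, red, green, blue); there is no depth.
- camera_model(name): a dict with "fx", "fy", "cx", "cy" (pixels), "R" (3x3) and "t" (3): a world point X has camera coordinates R X + t; the wrist camera has in their place "tool_from_camera" (4x4, takes a point from camera to tool coordinates, whose origin is the TCP and whose axes are the flange's). Camera axes: x right, y down, z forward; pixel columns grow to the right and rows downward; lengths in m; the calibration is good to about 2 mm. A picture is of the moment at which its call begins: read the wrist's pose just before it. camera_model takes no time and is no camera call.
- sign_off(): hands the job in, once; it reports no verdict.
Trained networks look in the newest picture that a camera, given by its name, has taken for a name from the list of things; names that differ only in an ending like _2 or _b are one class to them, and where a whole thing is asked for, a point or a joint stands for the part that bears it (a point fixed in the world has none). Each returns a list of dicts, best first, with "confidence" (0 to 1); they miss things now and then, are a little off and sometimes report something else, mostly with a low value. They report only what shows in the picture. A call takes as long as a camera call.
- look_for(camera, query): "centre" ([x, y, z] in m, in world coordinates, good to about 4 mm: the middle of the surface that is visible of it).
- cut_out(camera, query): "pixels" (480x640 bool, what is visible of it).
The state is a dict: "time": time; "joint_positions": joint angles; "dq": joint speeds; "joint_torque": joint torques, N m; "ee_pos": TCP position; "eef_rot": TCP orientation; "force": force on the tool from outside, world axes, zero at the start; "torque": the same for the moment, N m; "width": opening from 0.0 (shut) to 1.0 (fully open).
Only numpy, scipy, OpenCV 4.12 (cv2) and the standard library are available. Lean on these libraries where they do the work, as an engineer would, in place of code of your own. Each camera call takes 0.05 s, during which the arm holds its last target. There are 200 camera calls.

## Working session

There is one attempt and no reset: what is moved stays moved. The work goes in short steps, Python scripts to look and compute and a shell command to move; the robot and the scene stay as the last step left them, time stands still between calls to the robot, and variables do not carry over. Pictures are saved under pics/ and viewed, about 12 in all and at most 16, crops included, and the job is handed in when it is done.

```bash
ls; mkdir -p pics
cat > h.py <<'E'
import numpy as np, cv2
from station import *
def save(cam,name,crop=None,scale=1):
    im=get_image(cam)[:,:,::-1]
    if crop: im=im[crop[1]:crop[3],crop[0]:crop[2]]
    if scale!=1: im=cv2.resize(im,None,fx=scale,fy=scale,interpolation=cv2.INTER_CUBIC)
    cv2.imwrite(f'pics/{name}.png',im)
def cam(name,st=None):
    m=camera_model(name); K=np.array([[m['fx'],0,m['cx']],[0,m['fy'],m['cy']],[0,0,1]])
    if 'R' in m: R,t=np.array(m['R']),np.array(m['t'])
    else:
        T=np.array(m['tool_from_camera']); W=np.eye(4); W[:3,:3]=st['eef_rot']; W[:3,3]=st['ee_pos']
        C=np.linalg.inv(W@T); R,t=C[:3,:3],C[:3,3]
    return K,R,t
def ray(c,u,v,z):
    K,R,t=c; d=R.T@np.linalg.solve(K,[u,v,1.]); o=-R.T@t
    return o+d*(z-o[2])/d[2]
def proj(c,X):
    K,R,t=c; p=K@(R@np.asarray(X)+t); return p[:2]/p[2]
E
python3 - <<'E'
from h import *
st=manip.observe(); print(st['time'],st['ee_pos'],np.round(st['eef_rot'],3).tolist(),st['force'],st['width'])
a=get_image('top');b=get_image('scene')
cv2.imwrite('pics/a.png',a[:,:,::-1]);cv2.imwrite('pics/b.png',b[:,:,::-1])
for n in ['top','scene']:
    print(n,'campos',-cam(n)[1].T@cam(n)[2])
    for q in ['saucer_large','saucer_medium','saucer_small','jug_board','sugar_shaker','steel_pitcher','milk_jug_mid','cup_small_mid','cup_medium_mid','cup_large_mid']:
        r=look_for(n,q); print(q,[(np.round(d['centre'],3).tolist(),round(d['confidence'],2)) for d in r[:3]])
E
```

```text
pics
0.0 [0.26416694 0.56586011 0.23891   ] [[-0.906, 0.423, -0.001], [0.423, 0.906, -0.001], [0.0, -0.001, -1.0]] [0.45137426 0.58085835 0.13518612] 1.0025255272275155
top campos [0.37371288 0.0856049  1.17216474]
saucer_large [([0.48, -0.001, 0.014], 0.75)]
saucer_medium [([0.478, -0.295, 0.008], 0.81)]
saucer_small []
jug_board [([0.643, 0.171, 0.012], 0.76)]
sugar_shaker [([0.618, 0.006, 0.092], 0.88)]
steel_pitcher [([0.549, 0.493, 0.048], 0.76)]
milk_jug_mid [([0.474, 0.253, 0.206], 0.65)]
cup_small_mid [([0.47, 0.233, 0.159], 0.49), ([0.477, -0.0, 0.014], 0.29)]
cup_medium_mid []
cup_large_mid [([0.479, -0.293, 0.008], 0.68)]
scene campos [ 1.36157545 -0.20346647  0.82047439]
saucer_large [([0.473, -0.005, 0.015], 0.85)]
saucer_medium [([0.472, -0.294, 0.01], 0.68)]
saucer_small [([0.629, -0.154, 0.004], 0.74)]
jug_board [([0.648, 0.169, 0.012], 0.77)]
sugar_shaker [([0.643, -0.001, 0.069], 0.85)]
steel_pitcher [([0.568, 0.468, 0.065], 0.89)]
milk_jug_mid [([0.488, 0.243, 0.209], 0.69)]
cup_small_mid [([0.496, 0.238, 0.151], 0.89)]
cup_medium_mid [([0.498, 0.236, 0.1], 0.84)]
cup_large_mid [([0.5, 0.235, 0.046], 0.69), ([0.488, 0.239, 0.209], 0.53)]
```

View pics/a.png

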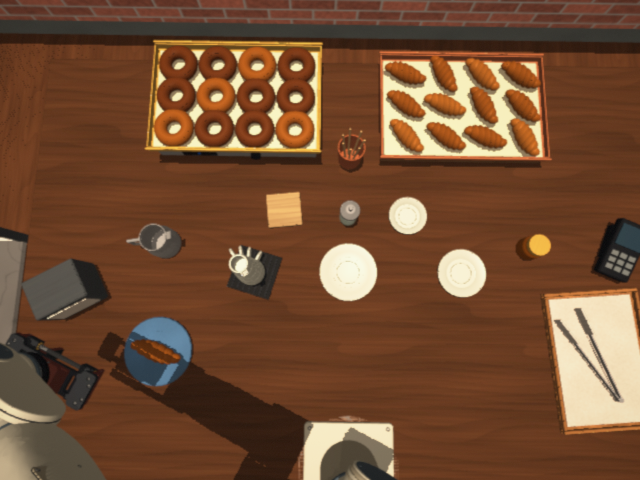

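View pics/b.png

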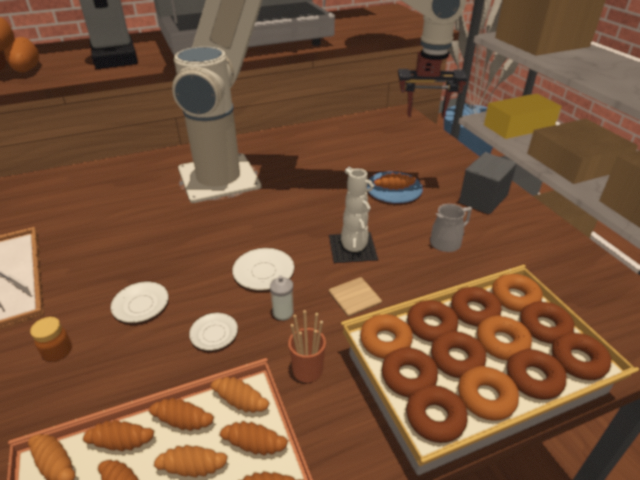

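The top view shows the stack on its mat at about (245,268), with handles towards +x. Saucers: large (348,272), medium (462,273), small (408,215). Board at (284,210), shaker at (350,212), pitcher at (158,240). The scene view agrees, so I'll refine the centres and zoom in on the stack.

```bash
cat >> h.py <<'E'
def hull_centre(c,mask,z):
    cnt=max(cv2.findContours(mask.astype(np.uint8),0,cv2.CHAIN_APPROX_NONE)[0],key=cv2.contourArea)[:,0,:]
    P=np.array([ray(c,u,v,z)[:2] for u,v in cnt],np.float32)
    (x,y),r=cv2.minEnclosingCircle(P); e=cv2.fitEllipse(P); return np.round([x,y,2*r],4),np.round(e[0]+e[1],4)
E
python3 - <<'E'
from h import *
a=get_image('top')[:,:,::-1]; b=get_image('scene')[:,:,::-1]
for n in ['top','scene']:
    c=cam(n)
    for q,z in [('saucer_large',.015),('saucer_medium',.015),('saucer_small',.015),('jug_board',.010)]:
        r=cut_out(n,q)
        for d in r[:2]: print(n,q,round(d['confidence'],2),*hull_centre(c,d['pixels'],z))
A=cv2.resize(a[235:305,215:295],(640,560),interpolation=cv2.INTER_CUBIC)
B=cv2.resize(b[160:270,320:400],(407,560),interpolation=cv2.INTER_CUBIC)
o=np.hstack([A,B]); cv2.imwrite('pics/c.png',cv2.resize(o,(800,int(560*800/o.shape[1]))))
print([np.round(proj(cam('top'),p),1) for p in [(.49,.24,.0),(.49,.24,.07),(.49,.24,.225)]],[np.round(proj(cam('scene'),p),1) for p in [(.49,.24,.0),(.49,.24,.07),(.49,.24,.225)]])
E
```

```text
top saucer_large 0.83 [0.4801 0.0017 0.1505] [0.4799 0.001  0.1455 0.1474]
top saucer_medium 0.84 [ 0.4826 -0.2905  0.1245] [ 0.4819 -0.2916  0.118   0.1212]
top saucer_small 0.61 [ 0.6321 -0.1545  0.1002] [ 0.6305 -0.1546  0.0933  0.0969]
top jug_board 0.97 [0.6413 0.1701 0.1188] [0.641  0.1713 0.0978 0.1026]
scene saucer_large 0.73 [ 0.4789 -0.0005  0.1462] [ 0.4761 -0.0018  0.1347  0.1449]
scene saucer_medium 0.73 [ 0.4802 -0.2907  0.1284] [ 0.4804 -0.2921  0.1222  0.1234]
scene saucer_small 0.6 [ 0.6303 -0.1578  0.101 ] [ 0.6307 -0.1569  0.0957  0.0974]
scene jug_board 0.67 [0.6452 0.1688 0.1247] [0.6473 0.169  0.1046 0.1066]
scene jug_board 0.46 [0.3791 0.2877 0.1074] [0.3844 0.2935 0.0708 0.0989]
[array([256.9, 266.7]), array([253.2, 263.9]), array([243.3, 256. ])] [array([352.9, 250.4]), array([354., 229.]), array([356.5, 175.8])]
```

View pics/c.png

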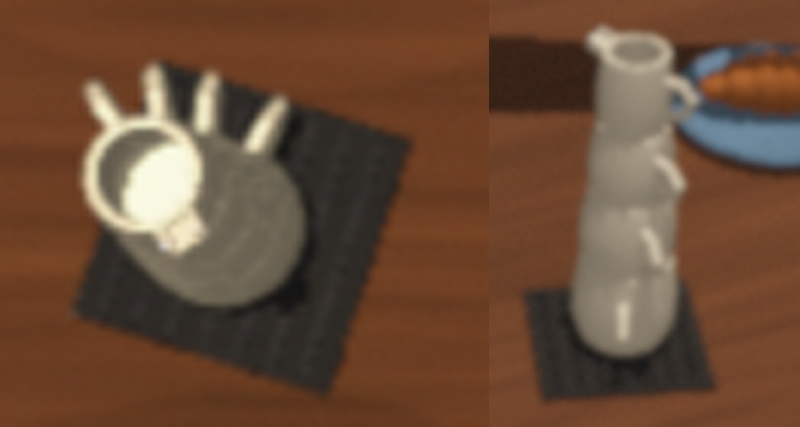

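Run:
```python
from h import *
c=cam('top'); f=800/1047*8; s=lambda u,v,z: ray(c,215-.5+u/f,235-.5+v/f,z)
ax=s(143,173,.225); print('jug rim',ax, 'diam',np.linalg.norm(s(85,173,.225)-s(203,173,.225)))
print('mat',np.mean([s(*p,.004) for p in [(165,62),(412,140),(330,393),(78,313)]],0))
for q,z in [('milk_jug_mid',.225)]:
    for d in cut_out('top',q)[:1]: print(d['confidence'])
for n,u,v,z in [('jug',92,90,.205),('small',153,70,.152),('med',208,80,.100),('large',280,105,.045)]:
    p=s(u,v,z); d=p-ax; print(n,p,np.hypot(*d[:2]),np.degrees(np.arctan2(d[1],d[0])))
# scene axis
c2=cam('scene'); g=560/427*110/560; g=110/427*1.0
f2=427/110
for n,u,v,z in [('rim',640-489,50,.225),('small',632-489,150,.15),('med',630-489,225,.1),('large',625-489,330,.02)]:
    X=ray(c2,320-.5+u/f2,160-.5+v/f2,z); print(n,X)
# y where scene column plane meets x=.49
```

```text
jug rim [0.47535074 0.25084979 0.225     ] diam 0.04088660984565586
mat [0.47714576 0.24438595 0.004     ]
0.9
jug [0.5068338  0.27381232 0.205     ] 0.03896743701884886 36.10557995875386
small [0.52209039 0.26158773 0.152     ] 0.0479572488204194 12.938592402199324
med [0.52602882 0.24868702 0.1       ] 0.0507242083504524 -2.443709058908281
large [0.52388338 0.22680848 0.045     ] 0.054160885092511164 -26.352146456180087
rim [0.4778366  0.25058202 0.225     ]
small [0.4735319  0.25076135 0.15      ]
med [0.48403934 0.24663313 0.1       ]
large [0.49148344 0.24304853 0.02      ]
```

The handles point at about 36° (jug), 12° (small), -1° (medium) and -25° (large) from +x, and the stack axis is near (0.476, 0.248). I'll move above the stack with the jaws perpendicular to the jug's handle.

```bash
python3 -m handwheel '0 0 40 0 87.8; 30 -45 80 7 87.8; 54 -80 100 14 87.8; 78 -115 100 21 87.8; 102 -150 100 28 87.8; 126 -185 100 35 87.8; 150 -220 100 42 87.8; 174 -255 100 49 87.8; 195 -290 100 55 87.8; 212 -315 100 61 87.8; 212 -315 100 61 87.8; 212 -315 100 61 87.8; 212 -315 100 61 87.8; 212 -315 100 61 87.8'
python3 - <<'E'
from h import *
st=manip.observe(); print(st['ee_pos'],np.round(st['eef_rot'],3).tolist(),np.round(st['joint_positions'],2))
save('wrist','d')
c=cam('wrist',st); print('campos',-c[1].T@c[2]); print(proj(c,[.476,.25,.225]),proj(c,[.477,.244,.07]))
for q in ['milk_jug_mid','cup_small_mid','cup_medium_mid','cup_large_mid']: print(q,[(np.round(d['centre'],3).tolist(),round(d['confidence'],2)) for d in look_for('wrist',q)[:3]])
E
```

```text
time: 2.82
ee_pos: [0.4762, 0.2515, 0.3397]
eef_rot: [[-0.81, -0.586, -0.0], [-0.586, 0.81, 0.0], [0.0, 0.001, -1.0]]
force: [-0.4, -0.6, -0.5]
width: 1.004
[0.47616256 0.25150804 0.33966552] [[-0.81, -0.586, -0.0], [-0.586, 0.81, 0.0], [0.0, 0.001, -1.0]] [ 0.46  0.19  1.72  0.    1.23 -1.73]
campos [0.41913335 0.21040226 0.48524899]
[318.17406839 242.29631615] [313.57117808 201.01927609]
milk_jug_mid [([0.477, 0.255, 0.208], 0.65)]
cup_small_mid [([0.459, 0.239, 0.157], 0.92)]
cup_medium_mid [([0.455, 0.24, 0.11], 0.64)]
cup_large_mid [([0.459, 0.235, 0.058], 0.73)]
```

View pics/d.png

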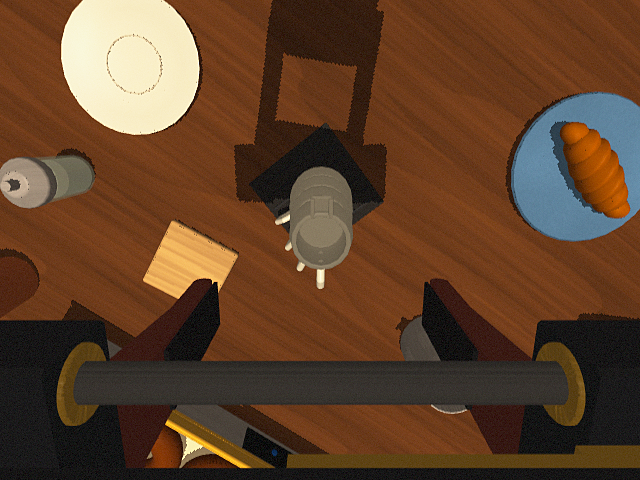

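The jug rim is centred at about (321,241) against a prediction of (318,242). That makes the axis ≈ (0.475, 0.251), with the handle pointing straight down the picture, perpendicular to the jaws. I'll descend and grip.

```bash
python3 -m handwheel '-1 0 -30 0 87.8; -1 0 -60 0 87.8; -1 0 -85 0 87.8; -1 0 -105 0 87.8; -1 0 -120 0 87.8; -1 0 -132 0 87.8; -1 0 -140 0 87.8; -1 0 -144 0 87.8; -1 0 -144 0 60; -1 0 -144 0 50; -1 0 -144 0 40; -1 0 -144 0 30; -1 0 -144 0 30; -1 0 -144 0 30; -1 0 -144 0 30; -1 0 -144 0 30; -1 0 -144 0 30; -1 0 -144 0 30; -1 0 -144 0 30; -1 0 -144 0 30' 12
```

```text
time: 4.73
ee_pos: [0.4749, 0.2525, 0.1958]
eef_rot: [[-0.808, -0.589, 0.0], [-0.589, 0.808, 0.0], [-0.0, 0.0, -1.0]]
force: [0.2, -0.4, 4.4]
width: 0.521
```

```bash
python3 -m handwheel '0 0 3 0 30; 0 0 8 0 30; 0 0 15 0 30; 0 0 25 0 30; 0 0 40 0 30; 0 0 55 0 30; 14 -7 70 0 30; 35 -17 80 0 30; 60 -30 80 0 30; 87 -43 80 0 30; 115 -57 70 0 30; 140 -68 50 0 30; 156 -76 20 0 30; 165 -81 -15 0 30; 168 -82 -50 0 30; 168 -82 -70 0 30; 168 -82 -75 0 30;168 -82 -75 0 30'
python3 - <<'E'
from h import *
st=manip.observe(); print(np.round(st['joint_positions'],2))
c=cam('wrist',st); im=get_image('wrist')[:,:,::-1].copy()
d=cut_out('wrist','jug_board')
for k in d[:2]:
    print(k['confidence'],hull_centre(c,k['pixels'],.01)); 
    cnt=cv2.findContours(k['pixels'].astype(np.uint8),0,1)[0]; cv2.drawContours(im,cnt,-1,(0,255,0),1)
bx=.6445,.170
for a in np.radians([0,90]): pass
cv2.imwrite('pics/e.png',im)
print(look_for('wrist','jug_board')[:1],look_for('wrist','milk_jug_mid')[:1])
E
```

```text
time: 6.23
ee_pos: [0.6421, 0.1703, 0.1198]
eef_rot: [[-0.808, -0.589, -0.003], [-0.589, 0.808, -0.0], [0.002, 0.001, -1.0]]
force: [-0.5, 0.7, -0.3]
width: 0.52
[ 0.24  0.62  1.61  0.    0.92 -1.96]
0.9 (array([0.6421, 0.173 , 0.1225]), array([0.6338, 0.1647, 0.0806, 0.1089]))
[{'centre': [0.6288, 0.1557, 0.009], 'confidence': 0.85}] []
```

View pics/e.png

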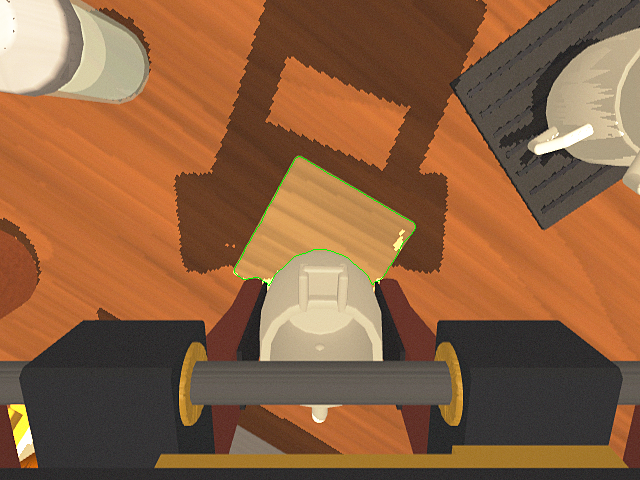

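The jug is held. The board's visible corners are (298,156), (415,224) and (234,272), so its centre is the midpoint of the last two.

Run:
```python
from h import *
st=manip.observe(); c=cam('wrist',st)
P=[ray(c,*p,.01) for p in [(298,156),(415,224),(234,272)]]
print(P,np.linalg.norm(P[0]-P[1]),np.linalg.norm(P[0]-P[2]),(P[1]+P[2])/2)
```

```text
[array([0.6066214 , 0.12645408, 0.01      ]), array([0.59710495, 0.21307195, 0.01      ]), array([0.69441502, 0.13586238, 0.01      ])] 0.08713908250237297 0.08829629003497724 [0.64575998 0.17446717 0.01      ]
```

```bash
python3 -m handwheel '2 2 -20 0 30; 2 2 -40 0 30; 2 2 -55 0 30; 2 2 -66 0 30; 2 2 -73 0 30; 2 2 -77 0 30; 2 2 -78 0 30; 2 2 -79 0 30;2 2 -80 0 30;2 2 -80 0 30'
```

```text
time: 7.27
ee_pos: [0.6466, 0.1731, 0.0439]
eef_rot: [[-0.808, -0.589, 0.005], [-0.589, 0.808, 0.001], [-0.005, -0.002, -1.0]]
force: [0.4, -0.6, -0.8]
width: 0.52
```

```bash
python3 -m handwheel '-1 0 -2 0 30; -1 0 -3 0 30; -1 0 -4 0 30;-1 0 -4 0 30;-1 0 -4 0 30'
```

```text
time: 7.68
ee_pos: [0.6458, 0.1732, 0.0401]
eef_rot: [[-0.808, -0.589, 0.005], [-0.589, 0.808, 0.001], [-0.005, -0.002, -1.0]]
force: [-0.7, -0.7, 1.0]
width: 0.52
```

```bash
python3 -m handwheel '0 0 -0.5 0 30; 0 0 -1 0 30; 0 0 -1.5 0 30;0 0 -2 0 30;0 0 -2 0 30'
```

```text
time: 8.1
ee_pos: [0.6465, 0.1733, 0.0398]
eef_rot: [[-0.808, -0.589, 0.007], [-0.589, 0.808, 0.002], [-0.006, -0.002, -1.0]]
force: [-3.6, -0.5, 12.7]
width: 0.524
```

Contact: 12.7 N, with height stuck at 0.0398. I'll ease up slightly, release with a limited opening, then rise.

```bash
python3 -m handwheel '0 0 0 0 46; 0 0 0 0 48; 0 0 0 0 51; 0 0 0 0 54; 0 0 0 0 58; 0 0 0 0 62; 0 0 0 0 64; 0 0 8 0 64; 0 0 20 0 64; 0 0 40 0 64; 0 0 70 0 70; 0 0 110 0 87.8; -30 15 150 0 87.8; -60 30 185 0 87.8; -85 40 200 -10 87.8; -85 40 200 -20 87.8;-85 40 200 -20 87.8; -85 40 200 -20 87.8'
python3 - <<'E'
from h import *
for n in ['top','scene']:
    get_image(n); print(n,[(np.round(d['centre'],3).tolist(),round(d['confidence'],2)) for d in look_for(n,'milk_jug_mid')[:2]])
st=manip.observe(); c=cam('wrist',st); print(st['ee_pos'],st['force'])
a=cv2.resize(get_image('wrist')[:,:,::-1],(400,300)); t=cv2.resize(get_image('top')[180:300,205:365,::-1],(400,300),interpolation=2)
s=cv2.resize(get_image('scene')[150:330,310:430,::-1],(400,600),interpolation=2)
cv2.imwrite('pics/f.png',np.hstack([np.vstack([a,t]),s]))
E
```

```text
time: 9.6
ee_pos: [0.5613, 0.214, 0.2424]
eef_rot: [[-0.961, -0.275, 0.01], [-0.275, 0.961, 0.001], [-0.01, -0.002, -1.0]]
force: [0.3, 0.4, -0.5]
width: 1.0
top []
scene [([0.654, 0.168, 0.053], 0.97), ([0.5, 0.235, 0.099], 0.59)]
[0.56159454 0.21312201 0.23984537] [ 0.48902093  0.46666394 -1.02429204]
```

View pics/f.png

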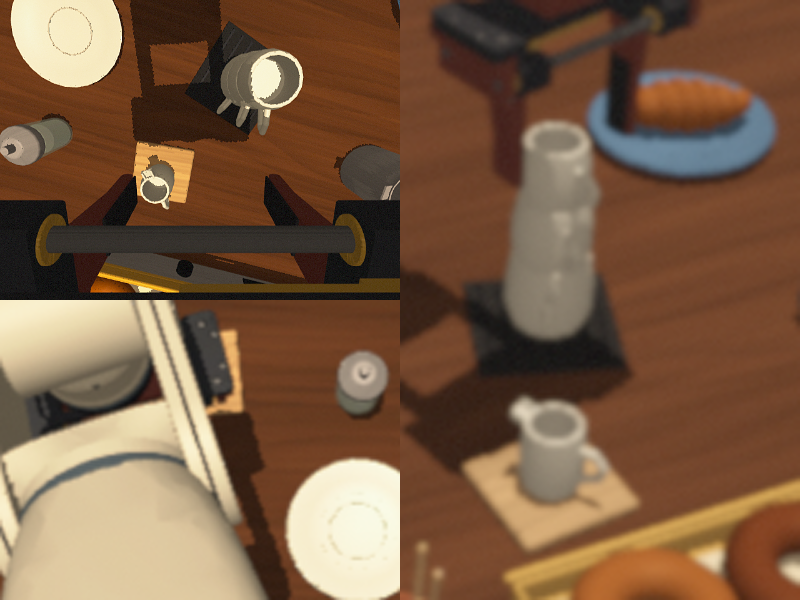

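The jug stands upright, well centred on the board. Next is the small cup, whose rim in the wrist view is near (443,128) at full size.

Run:
```python
from h import *
st=manip.observe(); c=cam('wrist',st); e=st['ee_pos']
im=get_image('wrist'); g=cv2.cvtColor(im,7)
for n,p,z in [('small rim',(443,128),.172)]: X=ray(c,*p,z); print(n,X,(X-e)*1000)
# left/right rim edges
print(ray(c,397,128,.172),ray(c,484,125,.172))
for n,p,z in [('h_s',(423,205),.155),('h_m',(381,192),.105),('h_l',(358,172),.045)]: X=ray(c,*p,z); print(n,X)
```

```text
small rim [0.474239   0.25200924 0.172     ] [-87.28617195  38.94456652 -67.33612659]
[0.48067996 0.22979107 0.172     ] [0.46715077 0.2712522  0.172     ]
h_s [0.51561586 0.26069831 0.155     ]
h_m [0.52007224 0.24438366 0.105     ]
h_l [0.51543766 0.23174732 0.045     ]
```

```bash
python3 -m handwheel '-30 13 0 0 87.8; -60 26 0 0 87.8; -80 35 0 0 87.8; -87 38 0 0 87.8; -87 38 -15 0 87.8; -87 38 -35 0 87.8; -87 38 -55 0 87.8; -87 38 -70 0 87.8; -87 38 -82 0 87.8; -87 38 -89 0 87.8; -87 38 -92 0 87.8;-87 38 -93 0 70; -87 38 -93 0 58; -87 38 -93 0 48; -87 38 -93 0 38; -87 38 -93 0 38; -87 38 -93 0 38; -87 38 -93 0 38; -87 38 -93 0 38; -87 38 -93 0 38' 12
```

```text
time: 11.67
ee_pos: [0.4748, 0.2512, 0.1467]
eef_rot: [[-0.961, -0.278, 0.007], [-0.278, 0.961, -0.001], [-0.006, -0.002, -1.0]]
force: [0.4, -0.6, 3.5]
width: 0.603
```

```bash
python3 -m handwheel '0 0 3 0 38; 0 0 8 0 38; 0 0 15 0 38; 0 0 25 0 38; 0 0 40 0 38; 4 -10 55 0 38; 12 -30 65 0 38; 23 -60 70 0 38; 36 -95 70 0 38; 50 -130 70 0 38; 63 -165 70 0 38; 76 -200 70 0 38; 90 -235 70 0 38; 103 -270 70 0 38; 116 -305 70 0 38; 130 -340 70 0 38; 142 -370 70 0 38; 150 -393 60 0 38; 155 -405 45 0 38; 156 -407 30 0 38'
python3 -m handwheel '0 0 -15 0 38; 0 0 -35 0 38; 0 0 -55 0 38; 0 0 -65 0 38; 0 0 -68 0 38; 0 0 -68 0 38; 0 0 -68 0 38'
python3 - <<'E'
from h import *
st=manip.observe(); c=cam('wrist',st); im=get_image('wrist')[:,:,::-1].copy(); print(np.round(st['joint_positions'],2))
for k in cut_out('wrist','saucer_small')[:2]:
    print(k['confidence'],hull_centre(c,k['pixels'],.015)); cv2.drawContours(im,cv2.findContours(k['pixels'].astype(np.uint8),0,1)[0],-1,(0,255,0),1)
for x,y in [(.631,-.156)]:
  for r,z,col in [(.05,.015,(0,0,255)),(.031,.006,(255,0,0))]:
    P=np.array([proj(c,[x+r*np.cos(a),y+r*np.sin(a),z]) for a in np.linspace(0,6.283,80)]); cv2.polylines(im,[P.astype(int)],True,col,1)
cv2.imwrite('pics/g.png',im)
E
```

```text
time: 13.33
ee_pos: [0.6322, -0.1588, 0.1777]
eef_rot: [[-0.961, -0.275, 0.01], [-0.275, 0.961, -0.002], [-0.009, -0.004, -1.0]]
force: [-0.5, -0.3, -0.4]
width: 0.604
time: 13.92
ee_pos: [0.6329, -0.1589, 0.1108]
eef_rot: [[-0.961, -0.276, 0.011], [-0.276, 0.961, -0.002], [-0.01, -0.005, -1.0]]
force: [0.3, -0.2, -1.1]
width: 0.603
[-0.26  0.62  1.65  0.    0.87 -2.12]
0.71 (array([ 0.63  , -0.1542,  0.0991]), array([ 0.6201, -0.1566,  0.0759,  0.1006]))
```

View pics/g.png

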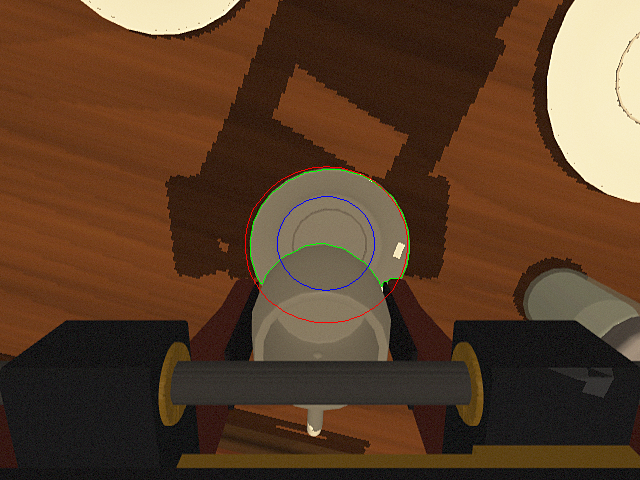

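The overlay of my estimate matches the saucer within a few pixels. I'll fit the visible rim arc with a fixed radius.

```bash
cat >> h.py <<'E'
from scipy.optimize import least_squares
def arc(c,mask,R,z,vmax):
    cnt=max(cv2.findContours(mask.astype(np.uint8),0,cv2.CHAIN_APPROX_NONE)[0],key=cv2.contourArea)
    h=cv2.convexHull(cnt)[:,0,:]; h=h[h[:,1]<vmax]
    P=np.array([ray(c,u,v,z)[:2] for u,v in h])
    f=least_squares(lambda p:np.hypot(*(P-p).T)-R,P.mean(0)+.01,loss='soft_l1',f_scale=.001)
    g=least_squares(lambda p:np.hypot(*(P-p[:2]).T)-p[2],[*f.x,R],loss='soft_l1',f_scale=.001)
    return np.round(f.x,4),np.round(g.x,4)
E
python3 - <<'E'
from h import *
st=manip.observe(); c=cam('wrist',st); get_image('wrist')
print(st['ee_pos'],arc(c,cut_out('wrist','saucer_small')[0]['pixels'],.05,.015,270))
E
```

```text
[ 0.63309317 -0.15894729  0.11118812] (array([ 0.6319, -0.1537]), array([ 0.631 , -0.154 ,  0.0493]))
```

```bash
python3 -m handwheel '-1 2 -20 0 38; -1 4 -40 0 38; -1 4 -55 0 38; -1 4 -65 0 38; -1 4 -70 0 38; -1 4 -72 0 38; -1 4 -73 0 38; -1 4 -74 0 38; -1 4 -74 0 38; -1 4 -74 0 38'; python3 -m handwheel '0 0 -0.5 0 38; 0 0 -1 0 38; 0 0 -1 0 38; 0 0 -1 0 38'
```

```text
time: 14.95
ee_pos: [0.6323, -0.1551, 0.0376]
eef_rot: [[-0.961, -0.275, 0.012], [-0.276, 0.961, -0.003], [-0.011, -0.006, -1.0]]
force: [0.4, 0.5, -1.1]
width: 0.602
time: 15.28
ee_pos: [0.6323, -0.1551, 0.0367]
eef_rot: [[-0.961, -0.275, 0.013], [-0.276, 0.961, -0.003], [-0.011, -0.006, -1.0]]
force: [-0.1, 0.1, -1.1]
width: 0.6
```

```bash
python3 -m handwheel '0 0 -0.5 0 38; 0 0 -1 0 38; 0 0 -1 0 38; 0 0 -1 0 38'; python3 -m handwheel '0 0 -0.5 0 38; 0 0 -1 0 38; 0 0 -1 0 38'
```

```text
time: 15.62
ee_pos: [0.6323, -0.1551, 0.0357]
eef_rot: [[-0.961, -0.275, 0.013], [-0.276, 0.961, -0.003], [-0.011, -0.006, -1.0]]
force: [-0.4, 0.2, -0.5]
width: 0.602
time: 15.87
ee_pos: [0.6326, -0.1551, 0.0355]
eef_rot: [[-0.961, -0.275, 0.013], [-0.276, 0.961, -0.003], [-0.012, -0.006, -1.0]]
force: [-2.5, 1.1, 6.7]
width: 0.605
```

Contact felt at 6.7 N. Release, rise and return over the stack.

```bash
python3 -m handwheel '0 0 0 0 54; 0 0 0 0 57; 0 0 0 0 60; 0 0 0 0 63; 0 0 0 0 66; 0 0 0 0 66; 0 0 5 0 66; 0 0 15 0 66; 0 0 30 0 66; 0 0 60 0 66; 0 0 95 0 80; -5 12 130 0 87.8; -14 36 165 0 87.8; -28 71 190 0 87.8; -42 107 205 0 87.8; -56 143 205 -3 87.8; -70 179 205 -8 87.8; -84 215 205 -12 87.8; -98 251 205 -16 87.8; -112 287 205 -19 87.8'; python3 -m handwheel '-14 36 0 0 87.8; -28 72 0 0 87.8; -38 98 0 0 87.8; -44 115 0 0 87.8; -44 115 0 0 87.8; -44 115 0 0 87.8; -44 115 0 0 87.8'
python3 - <<'E'
from h import *
st=manip.observe(); c=cam('wrist',st); a=get_image('wrist')[:,:,::-1]
t=cv2.resize(get_image('top')[180:300,360:520,::-1],(400,300),interpolation=2)
s=cv2.resize(get_image('scene')[270:390,160:320,::-1],(400,300),interpolation=2)
cv2.imwrite('pics/h.png',np.vstack([cv2.resize(a[60:300],(800,300)),np.hstack([t,s])]))
for q in ['cup_small_mid','cup_medium_mid']: print(q,[(np.round(d['centre'],3).tolist(),round(d['confidence'],2)) for d in look_for('scene',q)[:2]])
E
```

```text
time: 17.53
ee_pos: [0.5198, 0.1335, 0.2425]
eef_rot: [[-0.998, 0.056, 0.014], [0.056, 0.998, -0.006], [-0.014, -0.005, -1.0]]
force: [1.5, 0.6, 0.3]
width: 1.001
time: 18.12
ee_pos: [0.4761, 0.248, 0.2434]
eef_rot: [[-0.998, 0.056, 0.015], [0.056, 0.998, -0.006], [-0.015, -0.005, -1.0]]
force: [-0.5, 0.3, 0.4]
width: 0.999
cup_small_mid [([0.65, -0.16, 0.042], 0.58)]
cup_medium_mid [([0.493, 0.244, 0.102], 0.71)]
```

View pics/h.png

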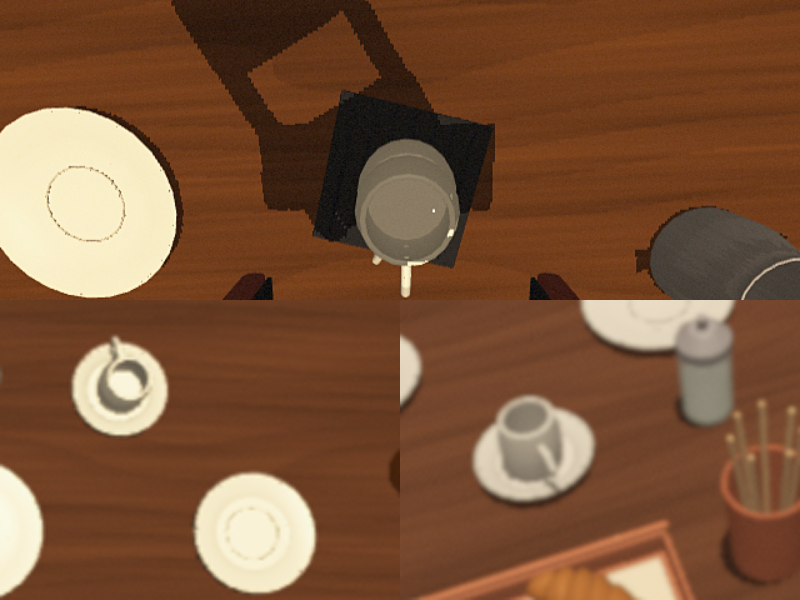

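The small cup stands centred on its saucer. In the full-size wrist view the medium cup's rim centre is at about (326,236), with its handle straight down the picture.

Run:
```python
from h import *
st=manip.observe(); c=cam('wrist',st); X=ray(c,326,236,.123); print(X,(X-st['ee_pos'])*1000,st['ee_pos'], np.linalg.norm(ray(c,285,236,.123)-ray(c,367,236,.123)))
```

```text
[0.47387485 0.25085844 0.123     ] [  -2.36514137    3.31099655 -119.56675083] [0.47623999 0.24754745 0.24256675] 0.055113435060252854
```

```bash
python3 -m handwheel '-2 3 -30 0 87.8; -2 3 -60 0 87.8; -2 3 -85 0 87.8; -2 3 -105 0 87.8; -2 3 -122 0 87.8; -2 3 -135 0 87.8; -2 3 -143 0 87.8; -2 3 -147 0 87.8; -2 3 -148.5 0 87.8; -2 3 -148.5 0 87.8; -2 3 -148.5 0 75; -2 3 -148.5 0 62; -2 3 -148.5 0 54; -2 3 -148.5 0 46; -2 3 -148.5 0 46; -2 3 -148.5 0 46; -2 3 -148.5 0 46; -2 3 -148.5 0 46; -2 3 -148.5 0 46; -2 3 -148.5 0 46' 14
```

```text
time: 20.03
ee_pos: [0.4745, 0.2508, 0.0944]
eef_rot: [[-0.998, 0.058, 0.015], [0.058, 0.998, -0.006], [-0.015, -0.005, -1.0]]
force: [-0.1, 1.1, 5.2]
width: 0.69
```

```bash
python3 -m handwheel '0 0 3 0 46; 0 0 8 0 46; 0 0 15 0 46; 0 0 25 0 46; 0 0 40 0 46; 0 -10 55 0 46; 0 -30 68 0 46; 0 -60 75 0 46; 0 -95 75 0 46; 1 -130 75 0 46; 1 -165 75 0 46; 2 -200 75 0 46; 2 -235 75 0 46; 3 -270 75 0 46; 3 -305 75 0 46; 4 -340 75 0 46; 4 -375 75 0 46; 5 -410 75 0 46; 5 -445 75 0 46; 6 -480 75 0 46'
python3 -m handwheel '0 -30 0 0 46; 1 -50 -10 0 46; 1 -60 -25 0 46; 1 -62 -40 0 46; 1 -62 -52 0 46; 1 -62 -60 0 46; 1 -62 -60 0 46; 1 -62 -60 0 46; 1 -62 -60 0 46'
python3 - <<'E'
from h import *
st=manip.observe(); c=cam('wrist',st); im=get_image('wrist')[:,:,::-1].copy(); print(st['ee_pos'],np.round(st['joint_positions'],2))
k=cut_out('wrist','saucer_medium')[0]['pixels']; print(arc(c,k,.062,.015,265))
cv2.drawContours(im,cv2.findContours(k.astype(np.uint8),0,1)[0],-1,(0,255,0),1)
cv2.imwrite('pics/i.png',im)
E
```

```text
time: 21.7
ee_pos: [0.4801, -0.2311, 0.1703]
eef_rot: [[-0.998, 0.058, 0.015], [0.058, 0.998, -0.006], [-0.015, -0.005, -1.0]]
force: [0.4, 0.4, -1.1]
width: 0.694
time: 22.45
ee_pos: [0.4816, -0.2928, 0.111]
eef_rot: [[-0.998, 0.057, 0.016], [0.057, 0.998, -0.006], [-0.016, -0.006, -1.0]]
force: [0.2, -0.1, 0.2]
width: 0.698
[ 0.48162769 -0.29278155  0.11102868] [-0.57  0.51  1.86  0.    0.76 -2.09]
(array([ 0.4813, -0.291 ]), array([ 0.4807, -0.291 ,  0.0615]))
```

View pics/i.png

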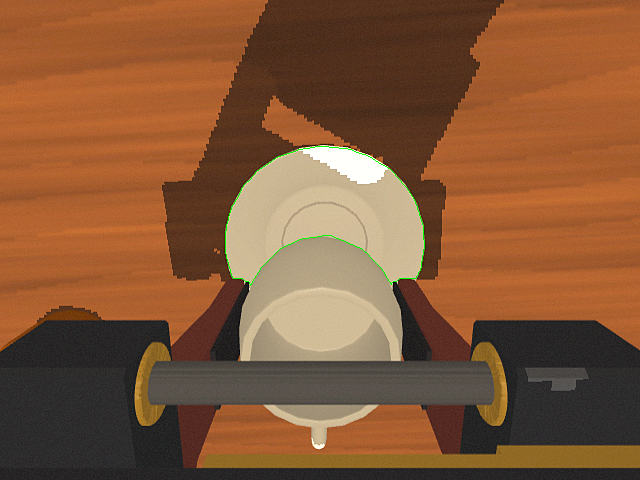

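The saucer centre fits at (0.481, -0.291), within 2 mm of the TCP. Lower and feel for contact.

```bash
python3 -m handwheel '-0.5 1.5 -20 0 46; -0.5 1.5 -40 0 46; -0.5 1.5 -55 0 46; -0.5 1.5 -65 0 46; -0.5 1.5 -70 0 46; -0.5 1.5 -72 0 46; -0.5 1.5 -73 0 46; -0.5 1.5 -73.5 0 46; -0.5 1.5 -73.5 0 46; -0.5 1.5 -73.5 0 46'; python3 -m handwheel '0 0 -0.5 0 46; 0 0 -1 0 46; 0 0 -1 0 46; 0 0 -1 0 46'
```

```text
time: 23.38
ee_pos: [0.4816, -0.2917, 0.0384]
eef_rot: [[-0.998, 0.057, 0.017], [0.057, 0.998, -0.007], [-0.018, -0.006, -1.0]]
force: [-0.0, 1.0, -0.5]
width: 0.696
time: 23.72
ee_pos: [0.4816, -0.2917, 0.0374]
eef_rot: [[-0.998, 0.057, 0.017], [0.057, 0.998, -0.007], [-0.018, -0.006, -1.0]]
force: [-0.6, -0.5, -0.5]
width: 0.697
```

```bash
python3 -m handwheel '0 0 -0.5 0 46; 0 0 -1 0 46; 0 0 -1 0 46'
```

```text
time: 23.97
ee_pos: [0.4815, -0.2917, 0.0363]
eef_rot: [[-0.998, 0.057, 0.017], [0.057, 0.998, -0.007], [-0.017, -0.006, -1.0]]
force: [0.3, -0.2, -1.0]
width: 0.695
```

```bash
python3 -m handwheel '0 0 -0.5 0 46; 0 0 -0.8 0 46; 0 0 -0.8 0 46'
```

```text
time: 24.22
ee_pos: [0.4817, -0.2917, 0.0358]
eef_rot: [[-0.998, 0.057, 0.017], [0.057, 0.998, -0.007], [-0.018, -0.006, -1.0]]
force: [0.0, 0.6, 3.0]
width: 0.695
```

```bash
python3 -m handwheel '0 0 0 0 62; 0 0 0 0 65; 0 0 0 0 68; 0 0 0 0 71; 0 0 0 0 74; 0 0 0 0 74; 0 0 5 0 74; 0 0 15 0 74; 0 0 30 0 74; 0 0 60 0 74; 0 0 95 0 80; 0 15 120 0 87.8; 0 40 135 0 87.8; 0 75 135 0 87.8; 0 110 135 -5 87.8; -1 146 135 -10 87.8; -2 182 135 -15 87.8; -3 218 135 -20 87.8; -4 254 135 -23 87.8; -4 290 135 -23 87.8'; python3 -m handwheel '-1 36 0 0 87.8; -1 72 0 0 87.8; -1 108 0 0 87.8; -2 144 0 0 87.8; -2 180 0 0 87.8; -2 216 0 0 87.8; -2 238 0 0 87.8; -2 250 0 0 87.8; -2 252 0 0 87.8; -2 252 0 0 87.8; -2 252 0 0 87.8; -2 252 0 0 87.8'
python3 - <<'E'
from h import *
st=manip.observe(); print(st['ee_pos']); a=get_image('wrist')[:,:,::-1]
t=cv2.resize(get_image('top')[180:300,380:540,::-1],(400,300),interpolation=2)
s=cv2.resize(get_image('scene')[250:370,80:240,::-1],(400,300),interpolation=2)
cv2.imwrite('pics/j.png',np.vstack([cv2.resize(a[60:300],(800,300)),np.hstack([t,s])]))
E
```

```text
time: 25.88
ee_pos: [0.4773, -0.0001, 0.1719]
eef_rot: [[-0.895, 0.446, 0.014], [0.446, 0.895, -0.014], [-0.019, -0.006, -1.0]]
force: [1.1, -0.2, 0.7]
width: 0.998
time: 26.88
ee_pos: [0.4752, 0.2504, 0.1719]
eef_rot: [[-0.894, 0.447, 0.014], [0.447, 0.894, -0.014], [-0.019, -0.007, -1.0]]
force: [-0.3, 0.1, -0.4]
width: 1.0
[0.47524844 0.25041394 0.17189094]
```

View pics/j.png

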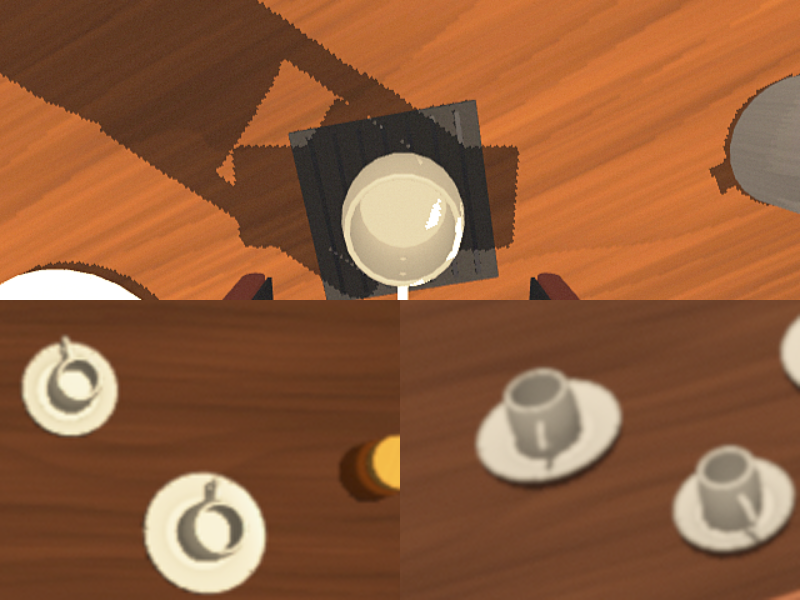

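The medium cup stands centred. In the full-size view the large cup's rim centre is about (322,244), with its handle straight down.

Run:
```python
from h import *
st=manip.observe(); c=cam('wrist',st); X=ray(c,322.5,244,.07); print(X,(X-st['ee_pos'])*1000, np.linalg.norm(ray(c,274,244,.07)-ray(c,371,244,.07)))
```

```text
[0.47434658 0.25203692 0.07      ] [  -1.12226158    1.23274236 -101.91348337] 0.06118198524711084
```

```bash
python3 -m handwheel '-1 1 -25 0 87.8; -1 1 -50 0 87.8; -1 1 -72 0 87.8; -1 1 -90 0 87.8; -1 1 -106 0 87.8; -1 1 -119 0 87.8; -1 1 -128 0 87.8; -1 1 -133 0 87.8; -1 1 -135.5 0 87.8; -1 1 -135.5 0 87.8; -1 1 -135.5 0 78; -1 1 -135.5 0 70; -1 1 -135.5 0 60; -1 1 -135.5 0 52; -1 1 -135.5 0 52; -1 1 -135.5 0 52; -1 1 -135.5 0 52; -1 1 -135.5 0 52; -1 1 -135.5 0 52; -1 1 -135.5 0 52' 16
```

```text
time: 28.7
ee_pos: [0.4748, 0.2519, 0.037]
eef_rot: [[-0.894, 0.447, 0.015], [0.447, 0.894, -0.014], [-0.019, -0.006, -1.0]]
force: [-0.7, -1.6, 5.8]
width: 0.773
```

```bash
python3 -m handwheel '0 0 3 0 52; 0 0 8 0 52; 0 0 15 0 52; 0 0 25 0 52; 0 0 40 0 52; 0 -10 55 0 52; 0 -30 68 0 52; 0 -60 75 0 52; 1 -95 75 0 52; 2 -130 75 0 52; 3 -165 75 0 52; 4 -195 75 0 52; 4 -220 75 0 52; 4 -240 75 0 52; 4 -250 75 0 52; 4 -252 75 0 52; 4 -252 75 0 52; 4 -252 75 0 52'
python3 - <<'E'
from h import *
st=manip.observe(); c=cam('wrist',st); im=get_image('wrist')[:,:,::-1].copy(); print(st['ee_pos'])
k=cut_out('wrist','saucer_large')[0]['pixels']; print(arc(c,k,.074,.015,265))
cv2.drawContours(im,cv2.findContours(k.astype(np.uint8),0,1)[0],-1,(0,255,0),1)
cv2.imwrite('pics/k.png',im)
E
```

```text
time: 30.2
ee_pos: [0.4789, 0.0007, 0.1122]
eef_rot: [[-0.894, 0.447, 0.015], [0.447, 0.895, -0.013], [-0.019, -0.005, -1.0]]
force: [-0.7, 1.2, -2.7]
width: 0.769
[0.47887528 0.00065663 0.11223782]Traceback (most recent call last):
  File "<stdin>", line 3, in <module>
IndexError: list index out of range
```

Run:
```python
from h import *
st=manip.observe(); c=cam('wrist',st); im=get_image('wrist')[:,:,::-1].copy()
for q in ['saucer_large','saucer_medium','saucer_small']:
    for k in cut_out('wrist',q)[:2]: print(q,k['confidence'],k['pixels'].sum(),arc(c,k['pixels'],.074,.015,265))
x,y=.4795,.0005
for r,z,col in [(.074,.015,(0,0,255)),(.037,.006,(255,0,0))]:
    P=np.array([proj(c,[x+r*np.cos(a),y+r*np.sin(a),z]) for a in np.linspace(0,6.283,80)]); cv2.polylines(im,[P.astype(int)],True,col,1)
cv2.imwrite('pics/k.png',im)
```

```text
saucer_large 0.63 25379 (array([0.4798, 0.0022]), array([0.4792, 0.0024, 0.0735]))h.py:29: RuntimeWarning: Mean of empty slice.
  f=least_squares(lambda p:np.hypot(*(P-p).T)-R,P.mean(0)+.01,loss='soft_l1',f_scale=.001)
  ret = ret.dtype.type(ret / rcount)
Traceback (most recent call last):
  File "h.py", line 29, in arc
    f=least_squares(lambda p:np.hypot(*(P-p).T)-R,P.mean(0)+.01,loss='soft_l1',f_scale=.001)
ValueError: Initial guess is outside of provided bounds
```

The fitted saucer centre is (0.480, 0.002), radius 73.5 mm against 74 nominal, which agrees with the top view. Shift (+1, +1) and lower.

```bash
python3 -m handwheel '1 1 -20 0 52; 1 1 -40 0 52; 1 1 -53 0 52; 1 1 -62 0 52; 1 1 -67 0 52; 1 1 -69 0 52; 1 1 -70 0 52; 1 1 -70.5 0 52; 1 1 -70.5 0 52; 1 1 -70.5 0 52'; python3 -m handwheel '0 0 -0.5 0 52; 0 0 -1 0 52; 0 0 -1 0 52; 0 0 -1 0 52'
```

```text
time: 31.33
ee_pos: [0.4802, 0.0016, 0.042]
eef_rot: [[-0.895, 0.446, 0.016], [0.446, 0.895, -0.014], [-0.02, -0.005, -1.0]]
force: [-0.2, 0.3, -2.2]
width: 0.771
time: 31.67
ee_pos: [0.4802, 0.0016, 0.0411]
eef_rot: [[-0.895, 0.446, 0.016], [0.446, 0.895, -0.014], [-0.02, -0.005, -1.0]]
force: [0.8, 0.7, -1.2]
width: 0.773
```

```bash
python3 -m handwheel '0 0 -0.5 0 52; 0 0 -0.8 0 52; 0 0 -0.8 0 52'
```

```text
time: 31.92
ee_pos: [0.4801, 0.0016, 0.0402]
eef_rot: [[-0.895, 0.446, 0.016], [0.446, 0.895, -0.014], [-0.02, -0.005, -1.0]]
force: [0.5, 0.6, -1.1]
width: 0.774
```

```bash
python3 -m handwheel '0 0 -0.5 0 52; 0 0 -0.8 0 52; 0 0 -0.8 0 52'
```

```text
time: 32.17
ee_pos: [0.4801, 0.0016, 0.0393]
eef_rot: [[-0.895, 0.446, 0.015], [0.446, 0.895, -0.014], [-0.02, -0.005, -1.0]]
force: [-0.3, 0.7, -1.6]
width: 0.773
```

```bash
python3 -m handwheel '0 0 -0.5 0 52; 0 0 -0.8 0 52; 0 0 -0.8 0 52'
```

```text
time: 32.42
ee_pos: [0.4801, 0.0016, 0.039]
eef_rot: [[-0.895, 0.446, 0.016], [0.446, 0.895, -0.014], [-0.02, -0.005, -1.0]]
force: [-2.0, 1.1, 6.7]
width: 0.775
```

```bash
python3 -m handwheel '0 0 0 0 69; 0 0 0 0 72; 0 0 0 0 75; 0 0 0 0 78; 0 0 0 0 81; 0 0 0 0 81; 0 0 5 0 81; 0 0 15 0 81; 0 0 30 0 81; 0 0 60 0 81; 0 0 95 0 85; 0 10 130 0 87.8; -5 35 165 0 87.8; -10 70 190 0 87.8; -15 105 200 0 87.8; -20 140 200 0 87.8; -25 175 200 0 87.8; -35 210 200 0 87.8; -45 245 200 0 87.8; -60 280 200 0 87.8'; python3 -m handwheel '-10 30 0 0 87.8; -20 60 0 0 87.8; -30 90 0 0 87.8; -40 110 0 0 87.8; -40 110 0 0 87.8; -40 110 0 0 87.8; -40 110 0 0 87.8'
python3 - <<'E'
from h import *
T=get_image('top')[:,:,::-1]; S=get_image('scene')[:,:,::-1]
t=cv2.resize(T[185:305,260:500],(800,400),interpolation=2)[:300*2]
s=cv2.resize(S[230:360,100:400],(800,347),interpolation=2)
o=np.vstack([t,s]); cv2.imwrite('pics/l.png',cv2.resize(o,(640,598)))
P={'saucer_large':.015,'saucer_medium':.015,'saucer_small':.015,'jug_board':.01}
for n in ['top','scene']:
  c=cam(n)
  for q,z in P.items():
    for k in cut_out(n,q)[:1]: print(n,q,round(k['confidence'],2),*hull_centre(c,k['pixels'],z))
  for q in ['cup_large_mid','cup_medium_mid','cup_small_mid','milk_jug_mid','sugar_shaker','steel_pitcher']: print(n,q,[(np.round(d['centre'],3).tolist(),round(d['confidence'],2)) for d in look_for(n,q)[:3]])
E
```

```text
time: 34.08
ee_pos: [0.4198, 0.2833, 0.2402]
eef_rot: [[-0.895, 0.446, 0.017], [0.446, 0.895, -0.013], [-0.021, -0.004, -1.0]]
force: [0.1, 1.0, 0.5]
width: 0.998
time: 34.67
ee_pos: [0.3797, 0.3925, 0.2406]
eef_rot: [[-0.895, 0.446, 0.017], [0.446, 0.895, -0.013], [-0.021, -0.004, -1.0]]
force: [0.2, 0.3, -0.1]
width: 0.998
top saucer_large 0.68 [0.4802 0.0013 0.1467] [0.4798 0.0018 0.1405 0.1444]
top saucer_medium 0.85 [ 0.4812 -0.2925  0.1238] [ 0.4811 -0.292   0.1129  0.1157]
top saucer_small 0.67 [ 0.6314 -0.1541  0.1012] [ 0.6313 -0.1548  0.0915  0.0919]
top jug_board 0.8 [0.6425 0.1741 0.1192] [0.6421 0.1725 0.0937 0.1053]
top cup_large_mid [([0.484, -0.004, 0.02], 0.94), ([0.484, -0.296, 0.04], 0.57), ([0.472, 0.002, 0.014], 0.44)]
top cup_medium_mid [([0.484, -0.294, 0.038], 0.75)]
top cup_small_mid [([0.64, -0.158, 0.036], 0.89)]
top milk_jug_mid [([0.647, 0.168, 0.048], 0.58)]
top sugar_shaker [([0.617, 0.004, 0.093], 0.7)]
top steel_pitcher [([0.546, 0.49, 0.049], 0.74)]
scene saucer_large 0.79 [0.4781 0.0005 0.1501] [ 0.4775 -0.0015  0.1299  0.1425]
scene saucer_medium 0.87 [ 0.4815 -0.2935  0.1229] [ 0.4824 -0.2935  0.1087  0.1148]
scene saucer_small 0.83 [ 0.6309 -0.1564  0.0992] [ 0.6311 -0.1567  0.09    0.091 ]
scene jug_board 0.79 [0.6476 0.1687 0.1211] [0.6542 0.1619 0.0858 0.107 ]
scene cup_large_mid [([0.498, 0.006, 0.05], 0.78), ([0.655, 0.166, 0.054], 0.15)]
scene cup_medium_mid [([0.503, -0.296, 0.043], 0.82)]
scene cup_small_mid [([0.646, -0.158, 0.041], 0.61), ([0.5, 0.002, 0.05], 0.58)]
scene milk_jug_mid [([0.66, 0.164, 0.051], 0.6)]
scene sugar_shaker [([0.644, 0.003, 0.067], 0.85)]
scene steel_pitcher [([0.565, 0.47, 0.065], 0.58)]
```

View pics/l.png

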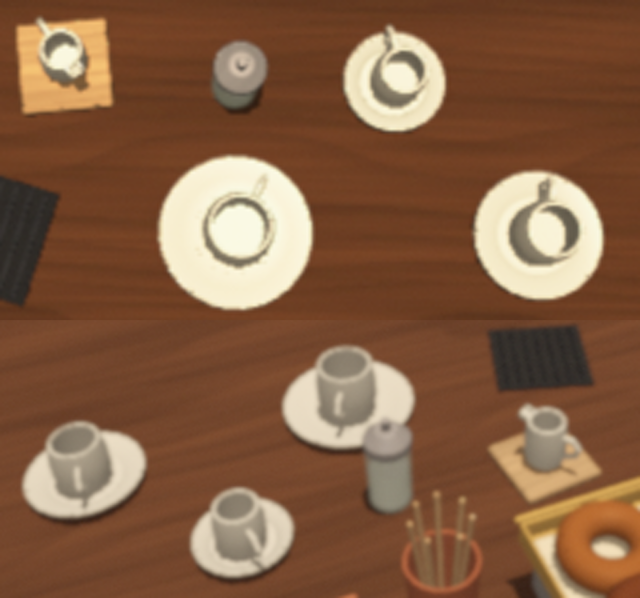

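Run:
```python
from h import *
c=cam('top'); f=8/3
for n,u,v,z,s in [('jug',63,53,.068,(.644,.172)),('small',403,73,.060,(.6313,-.1548)),('med',552,232,.064,(.4811,-.292)),('large',239,229,.072,(.4798,.0018))]:
    X=ray(c,260-.5+u/f,185-.5+v/f,z); print(n,X,(X[:2]-s)*1000)
```

```text
jug [0.64220052 0.17077547 0.068     ] [-1.79948092 -1.22452729]
small [ 0.63006795 -0.15266429  0.06      ] [-1.23205342  2.1357095 ]
med [ 0.48040045 -0.28726317  0.064     ] [-0.69955474  4.73683311]
large [0.47762832 0.00370848 0.072     ] [-2.17168208  1.90848163]
```

All four sit within 5 mm of centre, upright and released, and the bystanders haven't moved.

```bash
python3 -c "
from station import *
print(manip.observe()['time'],manip.observe()['force']); print(sign_off())"
```

```text
35.7667 [0.46536505 0.3107875  0.75836631]
the job is handed in; nothing more can be done
None
```

The coffee service is laid out and handed in at about 36 s of the 131 s allowed. The milk jug is on the board, and the small, medium and large cups are on their own saucers. I lowered each piece until contact showed on the wrist force (3–13 N), then released it.

- **Centring:** in the final top view, rim centres were about 2 mm (jug), 2.5 mm (small), 5 mm (medium) and 3 mm (large) off centre. I read those rim positions by eye from an enlarged picture. The medium cup's gripper position at release was within 1 mm of its saucer's centre, so the 5 mm is probably reading error. All are inside the 12 and 15 mm limits.
- **Upright and clear:** both overhead and scene views show everything standing upright, with the arm well away.
- **Bystanders:** the detected positions of the sugar shaker and steel pitcher match the start to within about 5 mm.
- **Disagreements:** camera estimates of the board's centre differed by about 5 mm, so I used a value between them. The network missed the large saucer once, and a repeat call found it. That script and the repeat both stopped with an error, so I placed the large cup from the fitted numbers without viewing that overlay.

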